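Slide a vial rack home onto its presence switch

TASK

The loading bay is blocked by a metal sample cup: take the cup out first and stand it upright on the worktop outside the bay. Then slide the vial rack along the worktop, without lifting it, between the bay's rails until its leading short end is fully home against the stop blocks and holds the hinged switch lever pressed, and leave it there. Leave the other things where they are.

Things in the scene. Friction and masses are not known exactly. Their poses are not given: they have to be found in the camera images.
- bay: Fixed loading bay, no floor. Origin on the worktop (z = 0), midway between the two stop faces; +x is the way the rack travels in (roughly to the robot's left), z up. Two dark steel rails, 12 mm high, 8 mm thick, inner faces at y = +-36 mm, from x = -150 to 65 mm, then flared at the mouth. Two black rubber stop blocks, 16 mm high, y = +-23 to +-36 mm, faces at x = 0.
- bay_mouth (a point): Middle of the bay's open mouth, on the worktop, 195 mm before the stop faces. Here the flared rail ends stand 116 mm apart (inner), narrowing to 72 mm over 45 mm of length.
- switch_body (a point): Centre of the top of the fixed black switch body behind the stops: 56 x 34 mm, top 38 mm above the worktop, at bay x = 19 to 75, y = 35 to 69 mm.
- switch_lever (a joint): Angle of the hinged switch lever (rad): 0 released (limit), about 0.78 when the rack's end is against the stop blocks, 0.95 its far limit. Upright hinge pin at bay x = 12, y = 52 mm. A weak spring returns it (at most 0.4 N at the roller), so the rack stays home by its own friction.
- lever_roller (a point): Centre of the white upright roller (14 mm across, 7 to 31 mm above the worktop) at the end of the 52 mm long lever. Released it lies at bay x = -28, y = 18 mm, its front 35 mm before the stop faces; with the rack home at about x = 7, y = 0 mm.
- rack_center (a point): Centre, half-way up, of the empty blue-grey vial rack (0.3 kg; 66 mm along x, 124 along y, 30 high). It starts flat before the bay's mouth, off the lane's line to the far side, askew up to 0.25 rad, its +y roughly along the bay's +x. Home: centre 62 mm before the stop faces, on the lane's middle. Push its firm upper edge (27 to 30 mm up); the walls below are set back 2 to 4 mm.
- cup_center (a point): Centre of the open round metal sample cup (52 mm across, 37 mm high, about 80 g), half-way up, 18.5 mm over the worktop. It starts upright between the rails. Its wall can be gripped over the rails, 17 to 37 mm above the worktop.
- probe_meter_center (a point): Bystander: hand thermometer, 129 x 64 x 23 mm, lying flat behind; centre.
- sample_jar_center (a point): Bystander: large jar, 111 mm across, 147 mm high; centre.
- fuse_box_center (a point): Bystander: small carton, 36 x 62 x 22 mm; centre.
- marker_center (a point): Bystander: marker pen, 135 mm long, 17 mm thick, lying between the switch end of the bay and the jar; centre.
There are look-alikes about, which are no part of the job. Leave any black or turquoise look-alike of the part that bears cup_center alone.

How it is judged:
On the way, in this order (a step that is already met when the one before it is completed fails the run):
1. the cup stands upright on the worktop outside the bay, let go, while the lever is still released ((y of cup_center in the frame of bay above 0.065 m or y of cup_center in the frame of bay below -0.065 m or x of cup_center in the frame of bay above 0.09 m or x of cup_center in the frame of bay below -0.22 m) and height (world z) of cup_center between 0.012 and 0.025 m and angle between cup_center's own z axis and vertical below 0.12 rad and contact force between sample_cup and the fingers below 0.1 N and linear speed of sample_cup below 0.02 m/s and value of joint switch_lever below 0.2 rad), for 0.2 s.
2. the rack is home against the stop blocks and presses the lever (value of joint switch_lever above 0.65 rad and x of rack_center in the frame of bay between -0.068 and -0.055 m and y of rack_center in the frame of bay between -0.012 and 0.012 m and angle between the y axis of rack_center and the x axis of bay, either way round below 0.08 rad and angle between rack_center's own z axis and vertical below 0.08 rad), for 0.2 s.
At the end, for the whole second after the job is handed in: The rack lies flat between the rails with its end within 6 mm of the stop faces, in line with the lane within 0.08 rad, and holds the lever at more than 0.65 rad; the cup stands upright (within 0.12 rad) on the worktop outside the bay; both are at rest and let go (all of step 2 and (y of cup_center in the frame of bay above 0.065 m or y of cup_center in the frame of bay below -0.065 m or x of cup_center in the frame of bay above 0.09 m or x of cup_center in the frame of bay below -0.22 m) and height (world z) of cup_center between 0.012 and 0.025 m and angle between cup_center's own z axis and vertical below 0.12 rad and linear speed of each of vial_rack, sample_cup below 0.01 m/s); the robot touches nothing.
It fails at once if the rack is lifted more than 20 mm (height (world z) of rack_center above 0.035 m).
It fails at once if the rack is tipped (angle between rack_center's own z axis and vertical above 0.5 rad).
It fails at once if the cup is knocked over (angle between cup_center's own z axis and vertical above 0.9 rad).
It fails at once if a bystander (thermometer, jar, carton or marker pen) is shifted more than 30 mm (distance of any of probe_meter_center, sample_jar_center, fuse_box_center, marker_center from where it was at the start of the episode above 0.03 m).
It also fails if it takes over 64 s, if anything falls off the work surface, if the arm or the gripper's body presses on something with over 40 N, if the wrist force passes 120 N, or if a joint passes its speed limit or range.

ROBOT

A 6-joint arm with a two-finger parallel gripper is mounted at the origin on a cart in front of the work surface, level with it; the furniture and walls round the work are solid. World frame = base frame: x ahead of the robot, y to its left, z up, the work surface at z = 0. Lengths are in m, angles in rad, forces in N, time in s.
With the tool pointing down it reaches from about 0.3 to 0.85 m from the base axis. Payload 5.4 kg.
Tool frame: the origin (TCP) lies at the very end of the fingers, on their centre line; the grasp point (between the pads) lies 19 mm behind it (robot.grip_depth is the distance from the TCP to the grasp point, in m); z points along the fingers, y is the line along which they close (so a half turn about z gives the same grasp; the last joint's range is limited). The gripper opens to 85 mm and grips with 20 to 120 N. Pads are 22 mm wide; open, the fingers measure 114 mm over their backs; the gripper's body (76 mm by 85 mm) begins 54 mm behind the grasp point. The pads swing forward as they close: fully open they stand 13 mm farther back than shut.
Start: joints at [1.09, 0.158, 1.597, -0, 1.386, -0.21], TCP at [0.154, 0.554, 0.231] pointing down, gripper open.
Joint ranges: [-2.91, 2.91], [-0.94, 2.29], [0.18, 2.7], [-1.29, 4.43], [0.17, 2.64], [-3, 3]. Speed limits (rad/s): [2.57, 2.57, 3.14, 3.14, 3.14, 3.14].

INTERFACE

Orientations are given as [roll, pitch, yaw] about the fixed x, y, z axes, in that order (R = Rz(yaw) Ry(pitch) Rx(roll)).
In Python, from station import robot gives the robot as it stands.
- The arm moves only by the tool apply_moves, never from a script. Its argument "plan" is a list of rows, each a list of 3 entries, a list of its own where there are three numbers: the shift along the world's x, y, z in m, then the turn, a rotation vector about the world's x, y, z in rad, then the opening, from 0 (shut) to 1 (fully open). In form: [[[tx, ty, tz], [ax, ay, az], gripper], ...]. A call has 1 to 12 rows; each row is the pose to reach, as a shift and turn from the pose commanded when the call began; what a row does not reach only later rows make up. A row lasts 1/8 s, in which the tool goes at most 62.5 mm and 10.7 degrees, less where a joint would pass 70% of its speed; a pose out of reach is approached as far as the arm can. A call with a gripper value outside its range is refused whole. The fingers move at their own pace and stop on an object; "force" is the grip in N (left out, the last holds). Time passes only in rows, so rows that repeat a pose let the fingers close. It gives the time, the measured TCP pose, the force and the opening at its end, in the units of the state.
- robot.read_state(): the state, without advancing time (a new reading comes with each control period).
- robot.capture(name): name is "side" or "top"; returns (picture, depth): 400x640x3 uint8, red, green, blue; 400x640 float32, m along the optical axis (not along the pixel's ray), 0 where there is no reading.
- robot.camera_info(name): a dict with "mtx" (3x3 intrinsics, pixels), "pose" (4x4, takes a point from camera to world coordinates). Camera axes: x right, y up, looking along -z (the intrinsics and any distortion apply to the point x, -y, -z); pixel columns grow to the right and rows downward; lengths in m; the calibration is good to about 2 mm. A picture is of the moment at which its call begins. camera_info takes no time and is no camera call.
- robot.sign_off(): hands the job in, once; it reports no verdict.
Trained networks look in the newest picture that a camera, given by its name, has taken for a name from the list of things; names that differ only in an ending like _2 or _b are one class to them, and where a whole thing is asked for, a point or a joint stands for the part that bears it (a point fixed in the world has none). Each returns a list of dicts, best first, with "confidence" (0 to 1); they miss things now and then, are a little off and sometimes report something else, mostly with a low value. They report only what shows in the picture. A call takes as long as a camera call. They do not tell look-alikes from the thing itself.
- robot.outline_of(camera, query): "region" (400x640 bool, what is visible of it) and "pixel" ([row, column] in pixels, amid what is visible of it).
The state is a dict: "time": time; "q": joint angles; "dq": joint speeds; "joint_torque": joint torques, N m; "position": TCP position; "tool_rot": TCP orientation; "force": force on the tool from outside, world axes, zero at the start; "ft_torque": the same for the moment, N m; "width": finger opening in m.
Only numpy, scipy, OpenCV 4.12 (cv2) and the standard library are available. Lean on these libraries where they do the work, as an engineer would, in place of code of your own. Each camera call takes 0.05 s, during which the arm holds its last target. There are 200 camera calls.

## Working session

There is one attempt and no reset: what is moved stays moved. The work goes in short steps, Python scripts to look and compute and a tool call to move; the robot and the scene stay as the last step left them, time stands still between calls to the robot, and variables do not carry over. Pictures are saved under pics/ and viewed, on a budget of 10 in all, crops included, one or two more only if the job needs it, and the job is handed in when it is done.

Besides the shell and the picture viewer there is one more tool, called after "Emit:" as name(argument=value, ...), one argument or row to a line, values as JSON. apply_moves: Moves the arm, as the interface text tells. Its arguments: {"type":"object","properties":{"plan":{"type":"array"},"force":{"type":"number"}},"required":["plan"]}

```bash
mkdir -p pics
cat > h.py <<'E'
import numpy as np, cv2
from station import robot
def shot(n,f=None):
    im,d=robot.capture(n)
    if f: cv2.imwrite('pics/'+f,im[:,:,::-1])
    return im,d
def world(n,r,c,d):
    i=robot.camera_info(n);K=np.array(i['mtx']);P=np.array(i['pose'])
    r,c,d=map(np.asarray,(r,c,d))
    p=np.stack([(c-K[0,2])/K[0,0]*d,-(r-K[1,2])/K[1,1]*d,-d],-1)
    return p@P[:3,:3].T+P[:3,3]
def pix(n,p):
    i=robot.camera_info(n);K=np.array(i['mtx']);P=np.array(i['pose'])
    q=(np.asarray(p)-P[:3,3])@P[:3,:3]
    return np.stack([K[1,2]-K[1,1]*q[...,1]/-q[...,2],K[0,2]+K[0,0]*q[...,0]/-q[...,2]],-1)
def cloud(n,d,reg):
    r,c=np.nonzero(reg&(d>0)); return world(n,r,c,d[r,c])
E
python3 - <<'E'
from h import *
for n in('top','side'):
    im,d=shot(n,n+'0.png'); i=robot.camera_info(n);print(n,i)
    for q in('bay','rack_center','cup_center','lever_roller','switch_body','marker_center','fuse_box_center','sample_jar_center','probe_meter_center'):
        try:
            for o in robot.outline_of(n,q)[:4]:
                w=cloud(n,d,o['region'])
                print(q,round(o['confidence'],2),np.round(o['pixel']),o['region'].sum(),np.round(np.median(w,0),3) if len(w) else '', np.round(np.percentile(w,[2,98],axis=0),3).tolist() if len(w) else '')
        except Exception as e: print(q,e)
print(robot.read_state())
E
```

```text
top {'mtx': array([[376.74700748,   0.        , 325.04403341],
       [  0.        , 376.74700748, 198.04987456],
       [  0.        ,   0.        ,   1.        ]]), 'pose': array([[-0.00383026,  0.99502119, -0.09958999,  0.47704754],
       [-0.99999038, -0.0040243 , -0.00174763,  0.08710555],
       [-0.00213971,  0.09958234,  0.99502702,  0.93815537],
       [ 0.        ,  0.        ,  0.        ,  1.        ]])}
bay 0.89 [237. 305.] 2111 [0.473 0.127 0.01 ] [[0.418, -0.081, 0.002], [0.55, 0.178, 0.041]]
rack_center 0.78 [204. 447.] 1476 [ 0.557 -0.213  0.022] [[0.517, -0.271, 0.001], [0.597, -0.148, 0.034]]
cup_center 0.83 [275. 398.] 413 [ 0.386 -0.092  0.006] [[0.365, -0.111, 0.001], [0.412, -0.064, 0.04]]
cup_center 0.78 [274. 363.] 374 [ 0.384 -0.003  0.005] [[0.364, -0.025, 0.001], [0.409, 0.021, 0.04]]
cup_center 0.67 [220. 364.] 365 [ 0.511 -0.008  0.005] [[0.488, -0.029, 0.001], [0.532, 0.017, 0.04]]
lever_roller 0.48 [236. 335.] 27 [0.479 0.068 0.032] [[0.472, 0.063, 0.027], [0.485, 0.075, 0.037]]
switch_body 0.7 [238. 335.] 10 [0.479 0.068 0.033] [[0.476, 0.065, 0.031]
[... 2433 characters left out ...]
0.022] [[0.709, -0.149, 0.002], [0.776, -0.038, 0.025]]
{'time': 1.0, 'q': array([ 1.08992095e+00,  1.58369981e-01,  1.59701179e+00, -1.62011212e-05,
        1.38619539e+00, -2.10072341e-01]), 'dq': array([ 0.0002498 , -0.00028524, -0.00102017,  0.00115194, -0.00039427,
        0.00047652]), 'joint_torque': array([ 4.70257073e-04, -3.95990002e+01, -3.31719410e+01, -1.13120973e-04,
       -4.43057422e-05,  1.96912183e-06]), 'position': array([0.1538163 , 0.55402478, 0.23131011]), 'tool_rot': array([3.14158082e+00, 1.88067963e-05, 2.87079259e+00]), 'force': array([-0.00913939, -0.37054365, -0.02401913]), 'ft_torque': array([-0.03357827,  0.01058353,  0.01640389]), 'width': 0.08555574238859688}
```

View pics/top0.png

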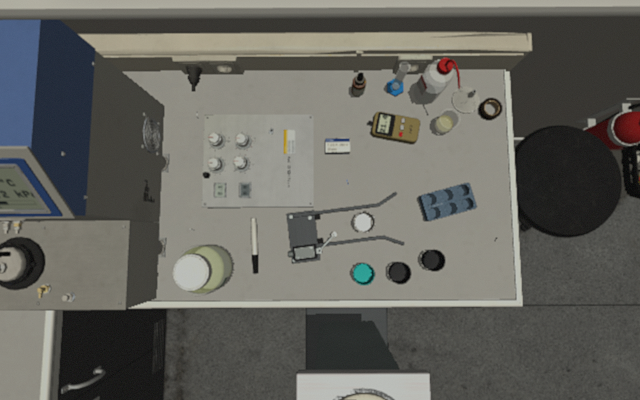

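View pics/side0.png

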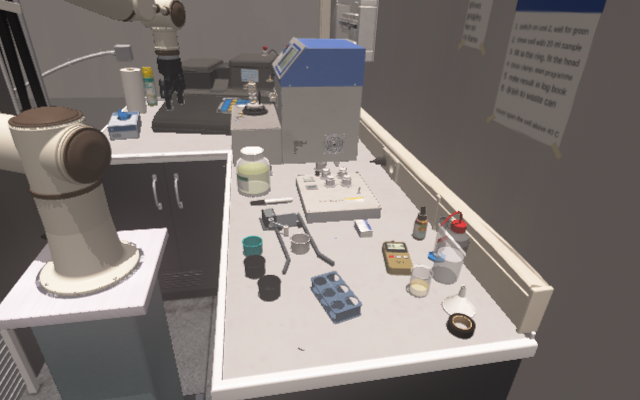

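```bash
cat > fit.py <<'E'
from h import *
from scipy.optimize import minimize
def rackfit(n,d,reg=None,c0=(0.557,-0.213)):
    if reg is None: reg=d>0
    w=cloud(n,d,reg); w=w[(w[:,2]>.026)&(w[:,2]<.036)&(np.hypot(w[:,0]-c0[0],w[:,1]-c0[1])<.1)]
    (c,s,a)=cv2.minAreaRect((w[:,:2]*1000).astype(np.float32)); return np.round(c,1),np.round(s,1),round(a,1),np.median(w[:,2]),len(w)
E
python3 - <<'E'
from fit import *
W=[]
for n in('top','side'):
    im,d=shot(n)
    r,c=np.nonzero(d>0); w=world(n,r,c,d[r,c]).reshape(-1,3)
    m=(w[:,0]>.38)&(w[:,0]<.62)&(w[:,1]>-.14)&(w[:,1]<.21)
    t=w[m]; print(n,'table z',np.round(np.median(t[:,2]),4))
    r0=t[(t[:,2]>.009)&(t[:,2]<.016)]
    # rail fit
    def seg(p,a,b):
        a=np.array(a);b=np.array(b);u=np.clip((p-a)@(b-a)/((b-a)@(b-a)),0,1);return np.linalg.norm(p-a-u[:,None]*(b-a),axis=1)
    def loc(p,v):
        c,s=np.cos(v[2]),np.sin(v[2]);q=p-v[:2];return np.stack([q@[c,s],q@[-s,c]],1)
    def cost(v):
        q=loc(r0[:,:2],v); D=np.minimum.reduce([seg(q,(-.15,s*.040),(-.06,s*.040)) for s in(1,-1)]+[seg(q,(-.195,s*.062),(-.15,s*.04)) for s in(1,-1)]+[seg(q,(.0,-.04),(.065,-.04))])
        return np.minimum(D,.012).__pow__(2).mean()
    best=min((minimize(cost,[.49+a,.1+b,1.57+t],method='Nelder-Mead',options=dict(xatol=1e-5,fatol=1e-12,maxiter=2000)) for a in(-.02,0.01) for b in(-.02,.02) for t in(-.15,0,.1)),key=lambda o:o.fun)
    print(n,best.x.round(4),best.fun**.5,len(r0))
    v=best.x
    for o in robot.outline_of(n,'lever_roller')[:1]:
        ww=cloud(n,d,o['region']);ww=ww[ww[:,2]>.026]; print('roller bay',np.median(loc(ww[:,:2],v),0))
    s=t[(t[:,2]>.034)&(t[:,2]<.043)];q=loc(s[:,:2],v);q=q[(q[:,0]>.0)&(q[:,1]>.02)];print('switch',np.percentile(q,[3,97],axis=0),np.median(s[:,2]))
    for x0 in((.511,-.008),):
        k=np.hypot(t[:,0]-x0[0],t[:,1]-x0[1])<.04; p=t[k&(t[:,2]>.028)];(cc,rr)=cv2.minEnclosingCircle((p[:,:2]*1000).astype(np.float32));print('cup',cc,rr,np.percentile(p[:,2],95),loc(np.array([cc])/1000,v))
    print('rack',rackfit(n,d))
    if n=='top': cv2.imwrite('pics/crop.png',cv2.resize(im[170:310,270:490],None,fx=3.6,fy=3.6,interpolation=cv2.INTER_CUBIC)[:,:,::-1])
E
```

```text
top table z 0.0409
top [0.4938 0.1017 1.6974] 0.006886022420953696 706
roller bay [-0.03145937  0.01901035]
switch [[0.00665244 0.03564205]
 [0.06830452 0.06699412]] 0.04077072177894353
cup (517.352294921875, -4.534687042236328) 32.92282485961914 0.8293172151034959 [[-0.10836431 -0.00999615]]
rack (array([ 558. , -210.8]), array([ 65.9, 125. ]), 15.2, np.float64(0.031042764803459133), 741)
side table z 0.0016
side [0.4935 0.0998 1.7004] 0.009078954527706816 617
roller bay [-0.01939708  0.02834764]
switch [[0.00659593 0.03514832]
 [0.0650633  0.06604715]] 0.040038298917946524
cup (510.9188232421875, -5.788938522338867) 28.0869197845459 0.038304411528507235 [[-0.10695881 -0.00366241]]
rack (array([ 558.1, -209.9]), array([ 67.1, 125.9]), 14.6, np.float64(0.030325117414714164), 708)
```

View pics/crop.png

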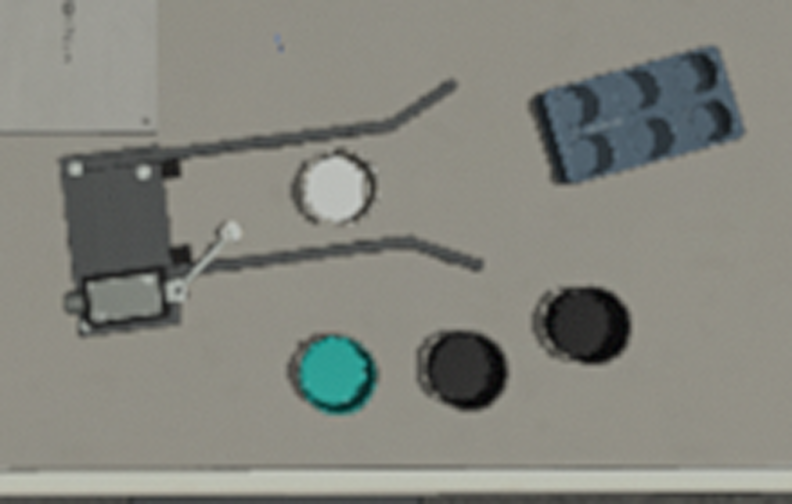

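```bash
cat >> h.py <<'E'
def atz(n,r,c,z):
    a=world(n,r,c,1.0);P=np.array(robot.camera_info(n)['pose'])[:3,3];return P+(a-P)*(z-P[2])/(a[2]-P[2])
V=np.array([.4937,.101,1.698])
def bay(p,v=None):
    v=V if v is None else v
    c,s=np.cos(v[2]),np.sin(v[2]);q=np.atleast_2d(p)[:,:2]-v[:2];return np.stack([q@[c,s],q@[-s,c]],1)
E
python3 - <<'E'
from h import *
f=lambda x,y,z: atz('top',170+y/3.6-.4,270+x/3.6-.4,z)
for nm,x,y,z in (('stopfar',182,166,.016),('stopnear',191,253,.016),('cuprim',338,187,.037),('roller',232,230,.031),('hinge',177,291,.03),
  ('farbend',390,124,.012),('farend',455,84,.012),('nearbend',410,241,.012),('nearend',481,265,.012),('far left',180,152,.012),('near left',215,266,.012)):
    p=f(x,y,z);print(nm,p.round(4),bay(p).round(4))
for n in('top','side'):
    im,d=shot(n)
    o=[o for o in robot.outline_of(n,'cup_center') if np.linalg.norm(np.median(cloud(n,d,o['region'])[:,:2],0)-[.511,-.008])<.02]
    if o:
        w=cloud(n,d,o[0]['region']);w=w[(w[:,2]>.03)&(w[:,2]<.042)]
        A=np.c_[2*w[:,:2],np.ones(len(w))];s=np.linalg.lstsq(A,(w[:,:2]**2).sum(1),rcond=None)[0]
        print(n,'cup',s[:2].round(4),'r',np.sqrt(s[2]+s[:2]@s[:2]).round(4),bay(s[:2]),'z',np.percentile(w[:,2],90),len(w))
E
```

```text
stopfar [0.5259 0.1009 0.016 ] [[-0.0042 -0.032 ]]
stopnear [0.4671 0.0949 0.016 ] [[-0.0026  0.0272]]
cuprim [ 0.5105 -0.0029  0.037 ] [[-0.1052 -0.0035]]
roller [0.4824 0.0675 0.031 ] [[-0.0318  0.0155]]
hinge [0.4422 0.1042 0.03  ] [[0.0097 0.0507]]
farbend [ 0.5544 -0.0416  0.012 ] [[-0.1492 -0.0421]]
farend [ 0.5818 -0.0868  0.012 ] [[-0.1974 -0.0635]]
nearbend [ 0.4746 -0.0538  0.012 ] [[-0.1511  0.0386]]
nearend [ 0.4582 -0.1016  0.012 ] [[-0.1964  0.0609]]
far left [0.5357 0.1023 0.012 ] [[-0.0041 -0.0418]]
near left [0.4582 0.0787 0.012 ] [[-0.0176  0.038 ]]
top cup [ 0.5092 -0.0054] r 0.0243 [[-0.10746016 -0.00187574]] z 0.03905110580124207 59
side cup [ 0.5096 -0.0052] r 0.0242 [[-0.10735966 -0.00233253]] z 0.03831362533766354 105
```

Emit:
apply_moves(
  plan=[
    [[0.03,-0.05,0.01],[0,0,0.05],1],
    [[0.06,-0.1,0.01],[0,0,0.1],1],
    [[0.09,-0.15,0.01],[0,0,0.15],1],
    [[0.12,-0.2,0.01],[0,0,0.2],1],
    [[0.15,-0.25,0.01],[0,0,0.25],1],
    [[0.18,-0.3,0],[0,0,0.3],1],
    [[0.21,-0.35,-0.02],[0,0,0.35],1],
    [[0.25,-0.4,-0.04],[0,0,0.4],1],
    [[0.28,-0.45,-0.06],[0,0,0.4],1],
    [[0.32,-0.5,-0.08],[0,0,0.4],1],
    [[0.356,-0.559,-0.1],[0,0,0.4],1],
    [[0.356,-0.559,-0.12],[0,0,0.4],1],
  ],
  force=25,
)

```text
time: 2.9
position: [0.5122, -0.0083, 0.1116]
tool_rot: [-3.14, 0.003, -3.016]
force: [0.8, 0.9, 0.3]
width: 0.0855
```

Emit:
apply_moves(
  plan=[
    [[0,0,-0.03],[0,0,0],1],
    [[0,0,-0.06],[0,0,0],1],
    [[0,0,-0.08],[0,0,0],1],
    [[0,0,-0.095],[0,0,0],1],
    [[0,0,-0.095],[0,0,0],0.9],
    [[0,0,-0.095],[0,0,0],0.4],
    [[0,0,-0.095],[0,0,0],0.4],
    [[0,0,-0.095],[0,0,0],0.4],
    [[0,0,-0.095],[0,0,0],0.4],
  ],
)

```text
time: 4.03
position: [0.5109, -0.0051, 0.0177]
tool_rot: [-3.141, 0.002, -3.012]
force: [-1.5, -0.4, 5.8]
width: 0.0497
```

Run:
```python
from h import *
im,d=shot('side');cv2.imwrite('pics/s1.png',cv2.resize(im[120:340,180:480],None,fx=2.6,fy=2.6)[:,:,::-1]);print(robot.read_state()['width'],robot.read_state()['position'])
```

```text
0.04989714394047043 [ 0.51085212 -0.00513897  0.01769866]
```

View pics/s1.png

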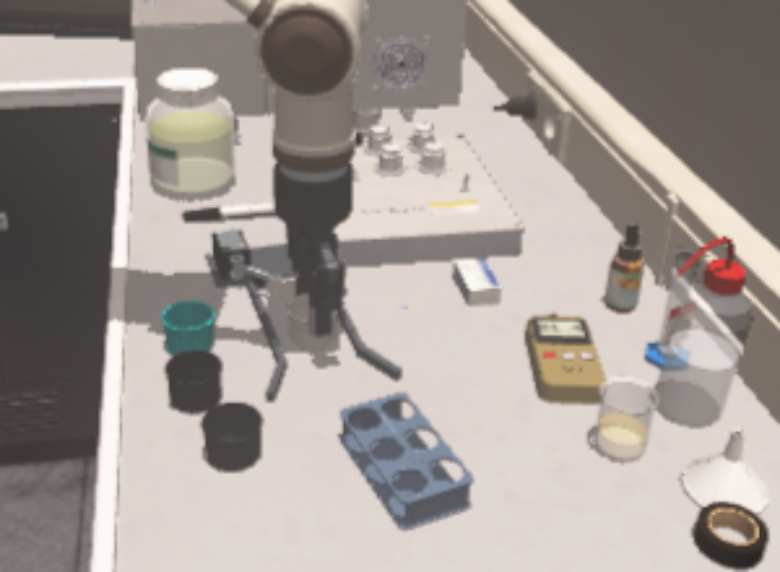

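The picture shows the fingers around the silver cup at about (315,310) in the crop. The opening stopped at 50 mm, short of the commanded 34 mm, so the cup is held. Next I lift it and carry it to the far side.

Emit:
apply_moves(
  plan=[
    [[0,0,0.03],[0,0,0],0.4],
    [[0,0,0.06],[0,0,0],0.4],
    [[0.03,0.005,0.06],[0,0,0],0.4],
    [[0.07,0.01,0.06],[0,0,0],0.4],
    [[0.1,0.015,0.06],[0,0,0],0.4],
    [[0.115,0.015,0.05],[0,0,0],0.4],
    [[0.115,0.015,0.03],[0,0,0],0.4],
    [[0.115,0.015,0.012],[0,0,0],0.4],
    [[0.115,0.015,0.004],[0,0,0],0.4],
    [[0.115,0.015,0.002],[0,0,0],0.4],
    [[0.115,0.015,0.002],[0,0,0],0.4],
  ],
)

```text
time: 5.45
position: [0.6247, 0.01, 0.0184]
tool_rot: [-3.141, 0.0, -3.013]
force: [-0.4, -0.6, -0.4]
width: 0.0504
```

Emit:
apply_moves(
  plan=[
    [[0,0,-0.001],[0,0,0],0.4],
    [[0,0,-0.001],[0,0,0],0.7],
    [[0,0,-0.001],[0,0,0],1],
    [[0,0,-0.001],[0,0,0],1],
    [[0,0,-0.001],[0,0,0],1],
    [[0,0,0.02],[0,0,0],1],
    [[0,0,0.05],[0,0,0],1],
    [[0,0,0.1],[0,0,0],1],
    [[0,0,0.12],[0,0,0],1],
  ],
)

```text
time: 6.58
position: [0.6273, 0.0096, 0.1437]
tool_rot: [-3.139, 0.007, -3.012]
force: [0.8, -0.0, 0.0]
width: 0.0852
```

```bash
sed -i 's/^V=.*/V=np.array([.495,.099,1.698])/' h.py
python3 - <<'E'
from fit import *
print(robot.read_state()['tool_rot'],robot.read_state()['position'])
for n in('side','top'):
    im,d=shot(n)
    r=rackfit(n,d); print(n,r,bay(r[0]/1000))
    w=cloud(n,d,d>0.2);k=(np.hypot(w[:,0]-.625,w[:,1]-.01)<.05)&(w[:,2]>.008)&(w[:,2]<.042);p=w[k];print('cup',np.percentile(p,[2,98],axis=0))
    if n=='side':cv2.imwrite('pics/s2.png',cv2.resize(im[120:340,180:480],None,fx=2.6,fy=2.6)[:,:,::-1])
E
```

```text
[-3.13930495  0.00733823 -3.0123255 ] [0.62725674 0.00962973 0.14368759]
side (array([ 558.2, -209.4]), array([ 67.4, 126.3]), 15.0, np.float64(0.030152699479901512), 715) [[-0.3139259  -0.02356547]]
cup [[ 0.60059042 -0.01572056  0.00880562]
 [ 0.64750183  0.03635031  0.03838124]]
top (array([ 558.7, -213.2]), array([ 65.9, 120.2]), 15.1, np.float64(0.031040333925033747), 646) [[-0.31775862 -0.02357936]]
cup [[ 0.59853978 -0.01550904  0.00841682]
 [ 0.6422337   0.03299271  0.04028149]]
```

View pics/s2.png

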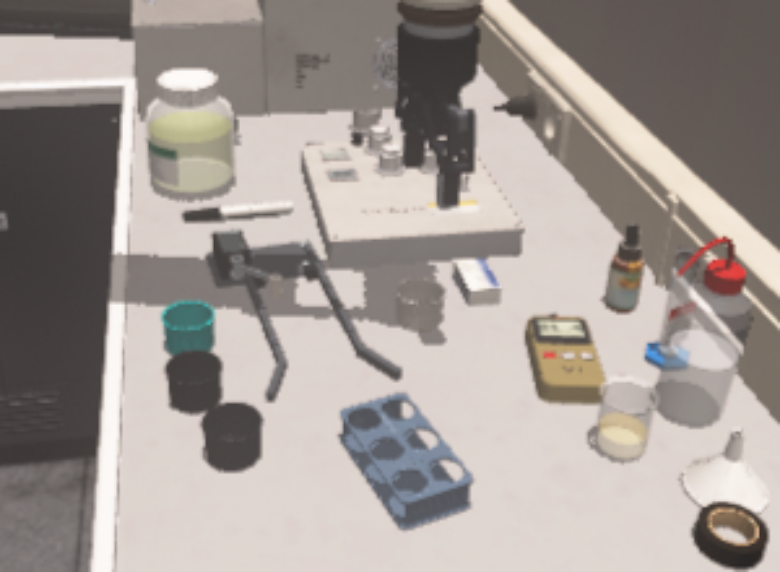

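Emit:
apply_moves(
  plan=[
    [[-0.01,-0.03,0],[0,0,-0.18],1],
    [[-0.02,-0.06,0],[0,0,-0.36],1],
    [[-0.03,-0.09,0],[0,0,-0.54],1],
    [[-0.04,-0.12,0],[0,0,-0.72],1],
    [[-0.05,-0.15,0],[0,0,-0.9],1],
    [[-0.06,-0.18,0],[0,0,-1.08],1],
    [[-0.063,-0.21,0],[0,0,-1.26],1],
    [[-0.063,-0.2345,-0.02],[0,0,-1.437],1],
    [[-0.063,-0.2345,-0.05],[0,0,-1.437],1],
    [[-0.063,-0.2345,-0.08],[0,0,-1.437],1],
    [[-0.063,-0.2345,-0.08],[0,0,-1.437],1],
    [[-0.063,-0.2345,-0.08],[0,0,-1.437],1],
  ],
)

```text
time: 8.18
position: [0.5619, -0.2245, 0.0586]
tool_rot: [-3.142, -0.0, 1.834]
force: [1.3, -1.0, 0.6]
width: 0.0852
```

Emit:
apply_moves(
  plan=[
    [[0,0,-0.02],[0,0,0],1],
    [[0,0,-0.035],[0,0,0],1],
    [[0,0,-0.044],[0,0,0],1],
    [[0,0,-0.044],[0,0,0],1],
    [[0,0,-0.044],[0,0,0],0.85],
    [[0,0,-0.044],[0,0,0],0.7],
    [[0,0,-0.044],[0,0,0],0.7],
    [[0,0,-0.044],[0,0,0],0.7],
    [[0,0,-0.044],[0,0,0],0.7],
  ],
  force=20,
)

```text
time: 9.3
position: [0.5623, -0.2248, 0.0151]
tool_rot: [3.141, 0.001, 1.834]
force: [-1.5, 1.0, 5.3]
width: 0.0652
```

Run:
```python
from fit import *
print(robot.read_state()['tool_rot'],robot.read_state()['position'],robot.read_state()['width'])
im,d=shot('side');r=rackfit('side',d); print(r)
cv2.imwrite('pics/s3.png',cv2.resize(im[170:350,230:430],None,fx=3.3,fy=3.3)[:,:,::-1])
```

```text
[3.14080777e+00 9.73827396e-04 1.83387395e+00] [ 0.56232531 -0.22483787  0.01514944] 0.06519455002051867
(array([ 554.4, -214.5]), array([ 88.8, 127.3]), 29.6, np.float64(0.030411020388468102), 531)
```

View pics/s3.png

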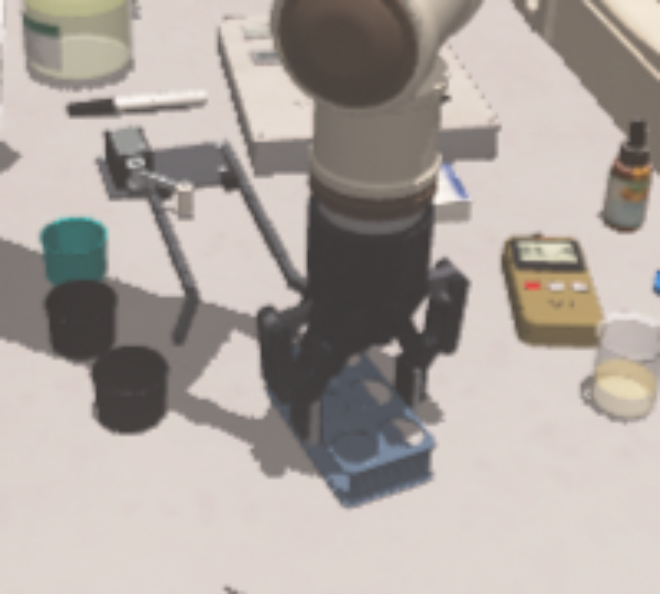

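The rack is gripped across its short width: the opening is 65 mm and the fingers sit on the upper edge. I'll line it up with the lane, then slide it in.

Emit:
apply_moves(
  plan=[
    [[-0.006,0.01,0],[0,0,-0.03],0.7],
    [[-0.013,0.02,0],[0,0,-0.06],0.7],
    [[-0.019,0.03,0],[0,0,-0.09],0.7],
    [[-0.026,0.04,0],[0,0,-0.12],0.7],
    [[-0.032,0.049,0],[0,0,-0.136],0.7],
    [[-0.032,0.049,0],[0,0,-0.136],0.7],
    [[-0.034,0.064,0],[0,0,-0.136],0.7],
    [[-0.036,0.079,0],[0,0,-0.136],0.7],
    [[-0.037,0.089,0],[0,0,-0.136],0.7],
    [[-0.037,0.089,0],[0,0,-0.136],0.7],
  ],
)

```text
time: 10.6
position: [0.5254, -0.1342, 0.0151]
tool_rot: [3.14, 0.0, 1.699]
force: [-0.9, 1.3, 8.7]
width: 0.0652
```

Run:
```python
from fit import *
s=robot.read_state();print(s['tool_rot'],s['position'],s['width'],s['force'],bay(s['position']))
for n in('top','side'):
    im,d=shot(n)
    o=robot.outline_of(n,'rack_center')
    w=cloud(n,d,o[0]['region']);w=w[(w[:,2]>.024)&(w[:,2]<.036)];b=bay(w)
    print(n,o[0]['confidence'],np.percentile(b,[1,5,50,95,99],axis=0).round(4))
    f=b[b[:,0]>-.2]; 
    if len(f): print([ (np.percentile(b[(b[:,0]>x)&(b[:,0]<x+.012),1],[3,97]).round(4)) for x in np.arange(-.26,-.13,.012) if ((b[:,0]>x)&(b[:,0]<x+.012)).sum()>4])
    if n=='top':cv2.imwrite('pics/t4.png',cv2.resize(im[170:310,270:490],None,fx=3.6,fy=3.6,interpolation=cv2.INTER_CUBIC)[:,:,::-1])
```

```text
[3.14033532e+00 3.25272296e-05 1.69868114e+00] [ 0.52536616 -0.13420573  0.01512754] 0.06515661342055123 [-0.89011623  1.27766042  8.7044299 ] [[-0.23517383 -0.00053612]]
top 0.7 [[-2.257e-01 -3.220e-02]
 [-2.162e-01 -3.100e-02]
 [-1.949e-01 -2.000e-04]
 [-1.601e-01  3.090e-02]
 [-1.589e-01  3.240e-02]]
[array([-0.0316,  0.0021]), array([-0.0323,  0.0325]), array([-0.031 ,  0.0311]), array([-0.0304,  0.0318]), array([-0.0322,  0.0325]), array([-0.0318,  0.0317]), array([-0.0303,  0.0284])]
side 0.69 [[-0.282  -0.0327]
 [-0.2809 -0.0307]
 [-0.2413 -0.0019]
 [-0.1862  0.0281]
 [-0.1656  0.0322]]
[array([-0.0306,  0.0323]), array([-0.0306,  0.0287]), array([-0.0303,  0.0238]), array([-0.0304,  0.0034]), array([-0.0313,  0.0188]), array([-0.0308,  0.0145]), array([-0.0327,  0.0032]), array([-0.0323, -0.0084])]
```

View pics/t4.png

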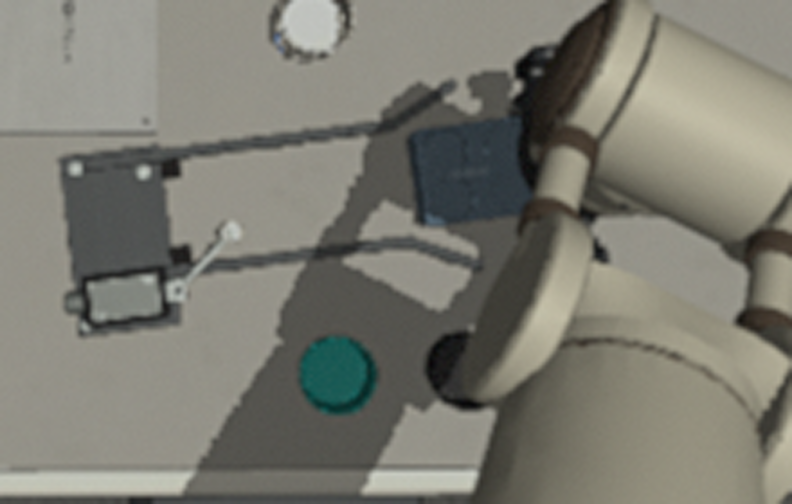

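Emit:
apply_moves(
  plan=[
    [[-0.001,0.01,0],[0,0,0],0.7],
    [[-0.0026,0.02,0],[0,0,0],0.7],
    [[-0.0038,0.03,0],[0,0,0],0.7],
    [[-0.0051,0.04,0],[0,0,0],0.7],
    [[-0.0064,0.05,0],[0,0,0],0.7],
    [[-0.0077,0.06,0],[0,0,0],0.7],
    [[-0.009,0.07,0],[0,0,0],0.7],
    [[-0.009,0.07,0],[0,0,0],0.7],
  ],
)

```text
time: 11.8
position: [0.5163, -0.0644, 0.0151]
tool_rot: [3.14, 0.0, 1.699]
force: [-0.2, 0.5, 7.6]
width: 0.0652
```

Emit:
apply_moves(
  plan=[
    [[-0.001,0.01,0],[0,0,0],0.7],
    [[-0.0026,0.02,0],[0,0,0],0.7],
    [[-0.0038,0.03,0],[0,0,0],0.7],
    [[-0.0051,0.04,0],[0,0,0],0.7],
    [[-0.0064,0.05,0],[0,0,0],0.7],
    [[-0.0077,0.06,0],[0,0,0],0.7],
    [[-0.009,0.07,0],[0,0,0],0.7],
    [[-0.009,0.07,0],[0,0,0],0.7],
  ],
)

```text
time: 12.8
position: [0.5074, 0.0055, 0.0151]
tool_rot: [3.14, 0.0, 1.699]
force: [1.3, 0.4, 7.7]
width: 0.0651
```

Now small steps up to the stops, watching the force along y.

Emit:
apply_moves(
  plan=[
    [[-0.0005,0.004,0],[0,0,0],0.7],
    [[-0.001,0.008,0],[0,0,0],0.7],
    [[-0.0015,0.012,0],[0,0,0],0.7],
    [[-0.0019,0.015,0],[0,0,0],0.7],
    [[-0.0019,0.015,0],[0,0,0],0.7],
  ],
)

```text
time: 13.42
position: [0.5056, 0.0197, 0.0151]
tool_rot: [3.14, 0.001, 1.699]
force: [1.7, -3.4, 6.3]
width: 0.065
```

```bash
cat > chk.py <<'E'
import sys
from fit import *
s=robot.read_state();print(s['position'],s['width'],s['force'],bay(s['position']))
for n in('top','side'):
    im,d=shot(n)
    w=cloud(n,d,d>.2);w=w[(w[:,2]>.024)&(w[:,2]<.036)];b=bay(w);b=b[(abs(b[:,1])<.038)&(b[:,0]>-.2)&(b[:,0]<.03)]
    print(n,len(b),np.percentile(b,[1,3,50,97,99],axis=0).round(4).tolist())
    for o in robot.outline_of(n,'lever_roller')[:1]: print('roller',o['confidence'],bay(atz(n,*o['pixel'],.03)))
    if n=='top':cv2.imwrite('pics/'+sys.argv[1],cv2.resize(im[170:310,270:490],None,fx=3.6,fy=3.6,interpolation=cv2.INTER_CUBIC)[:,:,::-1])
E
python3 chk.py t5.png
```

```text
[0.50557992 0.01965189 0.01511104] 0.06498486211718463 [ 1.7105284  -3.4429415   6.30975055] [[-0.0800492  -0.00042827]]
top 134 [[-0.046, -0.0312], [-0.014, -0.0302], [-0.0049, 0.0033], [0.009, 0.0343], [0.0094, 0.0368]]
roller 0.41 [[0.0062467  0.01493943]]
side 381 [[-0.1289, -0.0356], [-0.1269, -0.0331], [-0.0849, -0.0024], [-0.0062, 0.0322], [-0.0014, 0.0352]]
```

View pics/t5.png

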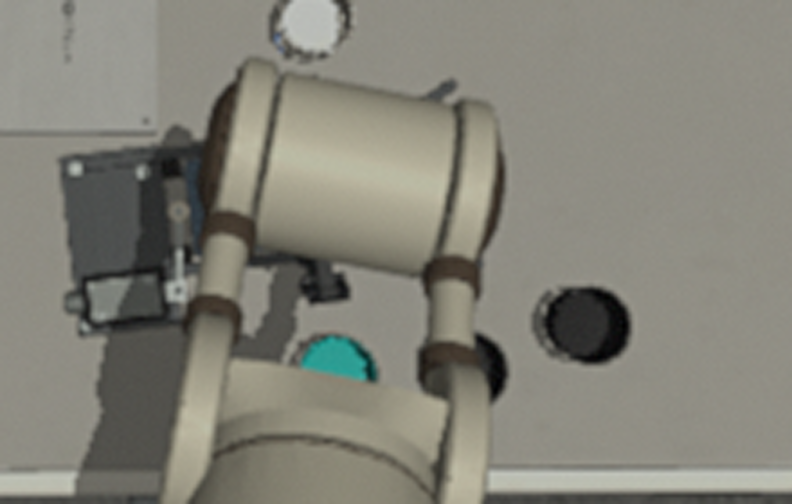

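Emit:
apply_moves(
  plan=[
    [[-0.0003,0.002,0],[0,0,0],0.7],
    [[-0.0005,0.004,0],[0,0,0],0.7],
    [[-0.0005,0.004,0],[0,0,0],0.7],
  ],
)

```text
time: 14.0
position: [0.5054, 0.0216, 0.0152]
tool_rot: [3.14, 0.005, 1.699]
force: [0.9, -12.2, 6.1]
width: 0.0651
```

Emit:
apply_moves(
  plan=[
    [[-0.0003,0.002,0],[0,0,0],0.7],
    [[-0.0003,0.002,0],[0,0,0],0.7],
    [[-0.0003,0.002,0],[0,0,0],0.7],
  ],
)

```text
time: 14.38
position: [0.5054, 0.0218, 0.0154]
tool_rot: [3.14, 0.008, 1.699]
force: [-0.0, -19.9, 5.8]
width: 0.0646
```

The rack is firmly against the stops: force along y is −20 N and the TCP no longer advances. I'll relieve the push, open, and lift away.

Emit:
apply_moves(
  plan=[
    [[0.0005,-0.004,0],[0,0,0],0.7],
    [[0.0005,-0.004,0],[0,0,0],0.76],
    [[0.0005,-0.004,0],[0,0,0],0.85],
    [[0.0005,-0.004,0],[0,0,0],1],
    [[0.0005,-0.004,0],[0,0,0],1],
    [[0.0005,-0.004,0],[0,0,0],1],
    [[0,-0.004,0.02],[0,0,0],1],
    [[0,-0.004,0.05],[0,0,0],1],
    [[0,-0.004,0.1],[0,0,0],1],
    [[0,-0.01,0.15],[0,0,0],1],
    [[-0.03,-0.06,0.18],[0,0,0],1],
    [[-0.06,-0.12,0.2],[0,0,0],1],
  ],
)

```text
time: 15.88
position: [0.4486, -0.0863, 0.2131]
tool_rot: [3.139, 0.002, 1.7]
force: [0.9, -1.4, -0.3]
width: 0.0855
```

Emit:
apply_moves(
  plan=[
    [[-0.03,-0.06,0.02],[0,0,0],1],
    [[-0.06,-0.12,0.02],[0,0,0],1],
    [[-0.06,-0.14,0.02],[0,0,0],1],
    [[-0.06,-0.14,0.02],[0,0,0],1],
  ],
)

```text
time: 16.38
position: [0.388, -0.2271, 0.2313]
tool_rot: [3.142, 0.0, 1.694]
force: [0.4, 0.3, 0.4]
width: 0.0854
```

```bash
python3 chk.py t6.png
python3 - <<'E'
from fit import *
for n in('top','side'):
    im,d=shot(n); r=rackfit(n,d,robot.outline_of(n,'rack_center')[0]['region'],(.503,.037)); print(r,bay(r[0]/1000))
E
```

```text
[ 0.38799915 -0.22712236  0.23127245] 0.0853546913207711 [0.36868348 0.32305884 0.44283676] [[-0.30991323  0.14750852]]
top 782 [[-0.1252, -0.0323], [-0.1237, -0.0314], [-0.0545, 0.0006], [0.0061, 0.0322], [0.0081, 0.0329]]
side 451 [[-0.1261, -0.0324], [-0.1249, -0.0315], [-0.0632, 0.0013], [0.008, 0.0325], [0.0124, 0.0355]]
(array([503. ,  35.4]), array([ 65.9, 123.8]), 7.0, np.float64(0.031062531096537283), 718) [[-0.06410103  0.00013299]]
(array([500.9,  36.1]), array([ 63.3, 128.8]), 5.8, np.float64(0.03022177887539368), 348) [[-0.06314028  0.00212722]]
```

View pics/t6.png

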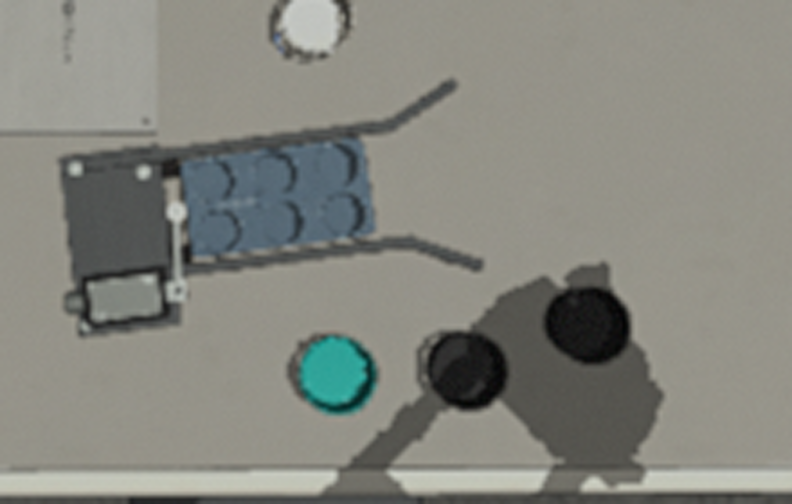

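```bash
python3 -c "
from h import *
print(robot.sign_off())"
```

```text
the job is handed in; nothing more can be done
None
```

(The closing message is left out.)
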